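# Turn the bead dish to the open box, marble centred

## Task

Take the white bead dish by its overhead handle with a gentle grip (under 40 N), lift it straight up off the cork trivet until the whole dish is higher than the stacked storage boxes, and then turn it the quarter turn that brings its pouring lip round to point straight at the middle of the boxes. Keep the dish over the trivet and level all the while so that the loose marble stays in the middle without being touched, disturb nothing else on the bench, and finish still holding the dish up there, steady.

Things in the scene. Friction and masses are not known exactly. Their poses are not given: they have to be found in the camera images.
- dish: White round dish with an arched handle over it and one pouring lip; loose, 200 to 390 g. Origin at the centre of its flat underside (foot 88 mm across); z up, x towards the lip. 154 mm across, rim 31 mm high. Inside: flat for 8 mm round the middle, 8 mm above the underside, rising at 5 degrees to radius 30 mm, then steeper.
- dish_handle (a point): Middle of the handle, on the dish's axis, 117 mm above its underside: the place to grip, fingers closing along the dish's x. A straight flat-sided bar along the dish's y, 12 mm thick (x), 22 mm tall, 154 mm long, 106 to 128 mm above the underside, on posts at y = -74 and +74 mm. Brittle: over about 40 N a finger breaks it.
- dish_centre (a point): Where the marble's centre is when it sits in the middle of the dish, 21 mm above the underside; axes as the dish's.
- dish_lip (a point): Tip of the pouring lip, an open 34 mm wide spout that sticks out of the rim at the dish's +x, 105 mm from the axis and 34 mm above the underside.
- marble: Loose green-glass ball, 26 mm across, 23 g, lying in the middle of the dish; it rolls easily. Its origin turns with it; see its centre.
- marble_center (a point): Centre of the marble.
- trivet: Fixed round cork disc, 140 mm across, 12 mm thick, on which the dish stands. Origin at the centre of its underside, on the bench.
- boxes: Fixed stack of two square translucent blue storage boxes with clip latches, 130 x 130 mm (lid 136), 120 mm high in all, the upper one open on top. It stands to the left or the right of the dish, about 240 to 280 mm away. Origin at the centre of its underside, on the bench.
- boxes_top (a point): Middle of the open mouth of the upper box, 120 mm above the bench.
- cup: Bystander: round dark silicone cup, 76 mm across and 95 mm high, with four thick markers sticking out to about 150 mm; on the other side of the dish from the boxes. Origin at the centre of its underside.
- tape: Bystander: roll of white electrical tape lying flat, 64 mm across, 19 mm high. Origin at the centre of its underside.
- dome: Bystander: clear glass paperweight dome, 76 mm across, 43 mm high. Origin at the centre of its underside.
- stapler: Bystander: purple plastic stapler, 130 x 36 mm, 60 mm high, long side along its x. Origin at the centre of its underside.

How it is judged:
By the outcome, as a careful person would: the job done as asked, in the order asked, and still so for the second after the job is handed in, while the arm keeps its last pose, push and grip.
It also fails if it takes over 46 s, if anything falls off the work surface, if the arm or the gripper's body presses on something with over 40 N, if the wrist force passes 120 N, or if a joint passes its speed limit or range.

## Robot

A 6-joint arm with a two-finger parallel gripper is mounted at the origin on the work surface. World frame = base frame: x ahead of the robot, y to its left, z up, the work surface at z = 0. Lengths are in m, angles in degrees, forces in N, time in s.
With the tool pointing down it reaches from about 0.35 to 0.875 m from the base axis. Payload 4.2 kg.
Tool frame: the origin (TCP) lies on the front face of the gripper's body, between the roots of the fingers; the fingertips stand 70 mm ahead of it and the grasp point (between the pads) lies 51 mm ahead of it; z points along the fingers, y is the line along which they close (so a half turn about z gives the same grasp; the last joint's range is limited). The gripper opens to 87 mm and grips with 3 to 60 N. Pads are 19 mm wide; open, the fingers measure 117 mm over their backs; the gripper's body (75 mm by 190 mm) begins 51 mm behind the grasp point.
Start: joints at [80.42, 22.042, 0.453, 0, -68.411, -14.817], TCP at [0.258, 0.569, 0.292] pointing down, gripper open.
Joint ranges: [-179.83, 179.83], [-69.29, 118.12], [-61.27, 80.66], [-181.25, 117.63], [-171.15, -9.14], [-177.46, 177.46]. Speed limits (degrees/s): [159.86, 159.86, 180, 180, 180, 180].

## Interface

Orientations are given as a 3x3 rotation matrix whose columns are the frame's x, y, z axes.
In Python, from station import r gives the robot as it stands.
- The arm moves only by the shell command python3 -m pendant 'ROWS' [OPENING]. ROWS is JSON, a list of rows, each a list of 2 entries, a list of its own where there are three numbers: the shift along the tool's x, y, z in mm, then the turn, a rotation vector about the tool's x, y, z in rad. A call has 1 to 10 rows; each row is the pose to reach, as a shift and turn from the pose commanded when the call began, along the tool's axes at that moment; what a row does not reach only later rows make up. A row lasts 1/10 s, in which the tool goes at most 50 mm and 8.59 degrees, less where a joint would pass 70% of its speed; a pose out of reach is approached as far as the arm can. A call with a gripper value outside its range is refused whole. OPENING is the opening, from 0 (shut) to 1 (fully open), set as the call begins (- or left out, the last holds). The fingers move at their own pace and stop on an object; the grip force is fixed at half the most. Time passes only in rows, so rows that repeat a pose let the fingers close. It gives the time, the measured TCP pose, the force, the opening and the grip force at its end, in the units of the state.
- r.sense(): the state, without advancing time (a new reading comes with each control period).
- r.capture(name): name is "scene" or "top" or "wrist"; returns a dict with "frame" (400x640x3 uint8, red, green, blue), "vertical_fov" (degrees; the focal length in pixels is half the picture's height over the tangent of half this angle, whatever the lens; pixels are square), "cx", "cy" (the principal point, pixels), "rvec" (rotation vector, rad) and "tvec" (3), from world to camera coordinates, as OpenCV has them. Camera axes: x right, y down, z forward; pixel columns grow to the right and rows downward; lengths in m; the calibration is good to about 2 mm. A picture is of the moment at which its call begins. There is no depth.
- r.finish_job(): hands the job in; it is judged then, once.
The state is a dict: "time_s": time; "joints": joint angles; "joint_velocities": joint speeds; "effort": joint torques, N m; "tcp_pos": TCP position; "ee_rot": TCP orientation; "wrist_force": force on the tool from outside, world axes, zero at the start; "moment": the same for the moment, N m; "gripper_width": opening from 0.0 (shut) to 1.0 (fully open); "gripper_force": force on a finger pad.
Only numpy, scipy, OpenCV 4.12 (cv2) and the standard library are available. Lean on these libraries where they do the work, as an engineer would, in place of code of your own. Each camera call takes 0.05 s, during which the arm holds its last target. There are 200 camera calls.

## Working session

There is one attempt and no reset: what is moved stays moved. The work goes in short steps, Python scripts to look and compute and a shell command to move; the robot and the scene stay as the last step left them, time stands still between calls to the robot, and variables do not carry over. Pictures are saved under pics/ and viewed, at most 10 in all, crops included, and the job is handed in when it is done.

```bash
mkdir -p pics; cat > h.py <<'E'
import numpy as np, cv2
from station import r
def cap(n):
    c=r.capture(n); f=200/np.tan(np.radians(c["vertical_fov"])/2)
    R=cv2.Rodrigues(np.array(c["rvec"],float))[0]; t=np.array(c["tvec"],float).ravel()
    K=np.array([[f,0,c["cx"]],[0,f,c["cy"]],[0,0,1.]])
    return c["frame"],K,R,t
def save(n,fn):
    im,K,R,t=cap(n); cv2.imwrite("pics/%s.png"%fn,im[:,:,::-1]); np.savez("pics/%s.npz"%fn,K=K,R=R,t=t,im=im)
def load(fn):
    d=np.load("pics/%s.npz"%fn); return d["K"],d["R"],d["t"],d["im"]
def ray(fn,uv):
    K,R,t,_=load(fn); d=R.T@np.linalg.solve(K,[uv[0],uv[1],1]); return -R.T@t,d
def plane(fn,uv,z):
    o,d=ray(fn,uv); return o+d*(z-o[2])/d[2]
def tri(a,ua,b,ub):
    o1,d1=ray(a,ua);o2,d2=ray(b,ub)
    s=np.linalg.lstsq(np.c_[d1,-d2],o2-o1,rcond=None)[0]
    p,q=o1+s[0]*d1,o2+s[1]*d2; return (p+q)/2,np.linalg.norm(p-q)
def proj(fn,P):
    K,R,t,_=load(fn); p=K@(R@np.array(P)+t); return p[:2]/p[2]
E
python3 - <<'E'
from h import *
np.set_printoptions(precision=3,suppress=True)
s=r.sense();print(s)
for n in("scene","top","wrist"):
    save(n,n+"0"); K,R,t,_=load(n+"0"); print(n,-R.T@t,K[0,0])
a=cv2.imread("pics/scene0.png");b=cv2.imread("pics/top0.png")
E
```

```text
{'time_s': 0.0, 'joints': array([ 80.418,  22.091,   0.381,  -0.029, -68.41 , -14.815]), 'joint_velocities': array([-0.121, -0.023,  0.022,  0.023,  0.002, -0.111]), 'effort': array([ -0.002, -39.066,  18.74 ,   4.22 ,   0.011,  -0.   ]), 'tcp_pos': array([0.258, 0.569, 0.291]), 'ee_rot': array([[ 0.911, -0.413, -0.001],
       [-0.413, -0.911, -0.002],
       [ 0.   ,  0.002, -1.   ]]), 'wrist_force': array([-0.655, -0.101,  0.319]), 'moment': array([ 0.02 , -0.003, -0.011]), 'gripper_force': 0.0, 'gripper_width': 0.9989560891905638}
scene [ 1.063 -0.23   0.643] 369.54115203949044
top [0.332 0.032 1.229] 448.58444743834076
wrist [0.331 0.534 0.384] 317.1355796989197
```

View pics/scene0.png

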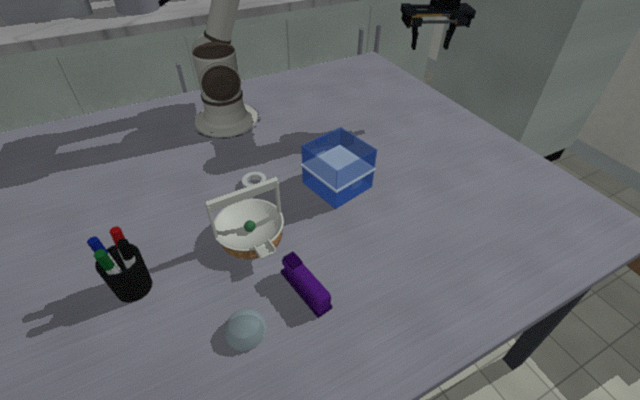

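View pics/top0.png

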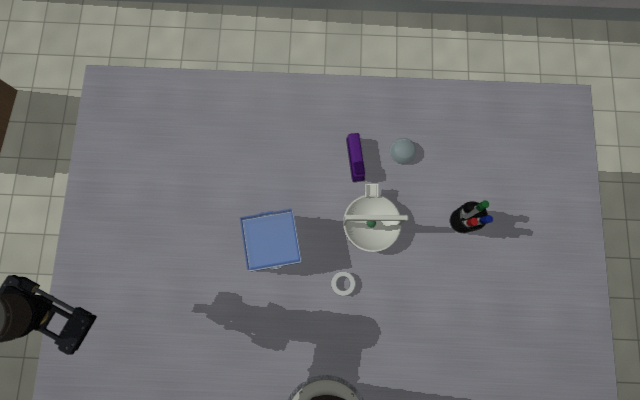

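The scene shows the dish at about (249,228), its lip at (265,250), the handle from (208,204) to (280,183), and the boxes at (338,165). In the top view the dish is at (372,222), the lip at (373,190) pointing +x, and the boxes at (270,240) on the +y side. I'll enlarge both views to get exact points.

```bash
python3 - <<'E'
from h import *
a=cv2.imread("pics/scene0.png")[165:275,190:390];b=cv2.imread("pics/top0.png")[175:275,230:430]
b=cv2.resize(b,None,fx=4,fy=3,interpolation=cv2.INTER_CUBIC) if 0 else cv2.resize(b,None,fx=3,fy=3,interpolation=cv2.INTER_CUBIC)
a=cv2.resize(a[:95],None,fx=3,fy=3,interpolation=cv2.INTER_CUBIC)
cv2.imwrite("pics/crop0.png",np.vstack([a,b]))
for n in("scene0","top0"):
    im=load(n)[3];h=cv2.cvtColor(im,cv2.COLOR_RGB2HSV)
    for nm,lo,hi in(("white",(0,0,150),(179,60,255)),("green",(60,90,20),(95,255,160)),("blue",(105,90,60),(118,255,255))):
        m=cv2.inRange(h,lo,hi)
        k,l,s,c=cv2.connectedComponentsWithStats(m)
        print(n,nm,[(s[i].tolist(),c[i].round(1).tolist()) for i in range(1,k) if s[i,4]>25 and 170<c[i][0]<420 and c[i][1]>110])
E
```

```text
scene0 white [([246, 106, 11, 15, 65], [252.0, 112.4]), ([319, 146, 39, 23, 437], [338.1, 156.6]), ([301, 164, 75, 28, 117], [343.0, 178.4]), ([206, 172, 71, 33, 400], [244.6, 186.6]), ([214, 199, 53, 32, 1046], [238.7, 214.6]), ([268, 213, 16, 30, 60], [277.6, 230.0]), ([216, 224, 52, 26, 580], [241.7, 238.7]), ([254, 244, 19, 13, 110], [262.3, 250.3])]
scene0 green [([245, 221, 10, 10, 77], [249.4, 225.8])]
scene0 blue [([301, 127, 76, 62, 2405], [338.3, 156.5]), ([302, 168, 72, 41, 1091], [336.4, 188.8])]
top0 white [([344, 184, 63, 36, 975], [375.4, 207.4]), ([381, 221, 18, 5, 69], [389.6, 222.6]), ([344, 226, 56, 26, 677], [376.1, 238.1]), ([331, 272, 24, 24, 253], [342.5, 283.2])]
top0 green [([368, 221, 8, 6, 38], [371.1, 223.1])]
top0 blue [([240, 209, 60, 61, 2478], [270.1, 241.0])]
```

View pics/crop0.png

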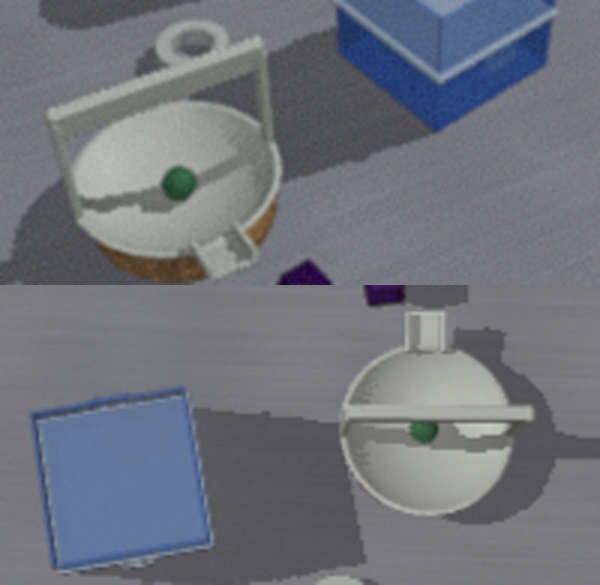

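The enlarged view gives the handle ends in the top view at (344,218.2) and (407.7,217.5). In the scene view they are near (207.5,202.5) and (276,178.5). The marble is at (249.4,225.8) in scene and about (371.3,222.5) in top.

```bash
python3 - <<'E'
from h import *
np.set_printoptions(precision=4,suppress=True)
L=tri("scene0",(207.5,202.5),"top0",(407.7,217.5));Rr=tri("scene0",(276,178.5),"top0",(344.,218.2))
print("ends",L,Rr,(L[0]+Rr[0])/2,"bar z",(L[0][2]+Rr[0][2])/2, np.linalg.norm((L[0]-Rr[0])[:2]))
d=Rr[0]-L[0];print("bar dir deg",np.degrees(np.arctan2(d[1],d[0])))
print("marble",tri("scene0",(249.4,225.8),"top0",(371.3,223)),plane("top0",(371.3,223),.033),plane("scene0",(249.4,225.8),.033))
# rim outer circle at z=.043 from top: left 340/3.. 
rim=plane("top0",(230+425/3,175+(430-285)/3),.043);print("rim",rim)
lip=plane("top0",(230+426/3,175+(312-285)/3),.046);print("lip",lip,np.degrees(np.arctan2(*(lip-rim)[[1,0]])))
# box lid corners (3x crop)
c=[(32,412),(185,389),(213,545),(57,570)]
P=[plane("top0",(230+u/3,175+(v-285)/3),.12) for u,v in c];print("box",np.mean(P,0),[np.linalg.norm(P[i]-P[i-1]) for i in range(4)])
E
```

```text
ends (array([ 0.5073, -0.1771,  0.1393]), np.float64(0.006121155750458708)) (array([ 0.4988, -0.025 ,  0.1343]), np.float64(0.0019251138416763781)) [ 0.5031 -0.1011  0.1368] bar z 0.1368276090199498 0.15237724393451588
bar dir deg 93.18810734217449
marble (array([ 0.5052, -0.102 ,  0.0316]), np.float64(0.0025028533610660735)) [ 0.5047 -0.1031  0.033 ] [ 0.507  -0.1011  0.033 ]
rim [ 0.5024 -0.1029  0.043 ]
lip [ 0.6093 -0.1016  0.046 ] 0.729010962798762
box [0.441  0.1549 0.12  ] [np.float64(0.13199547863570735), np.float64(0.12844251620535452), np.float64(0.13128975979887275), np.float64(0.12809509109841016)]
```

```bash
python3 -m pendant '[[[35,35,0],[0,0,0.12]],[[70,70,0],[0,0,0.26]],[[105,105,0],[0,0,0.4]],[[140,140,0],[0,0,0.54]],[[175,175,0],[0,0,0.68]],[[210,210,0],[0,0,0.82]],[[245,245,0],[0,0,0.96]],[[280,280,0],[0,0,1.11]],[[300,305,0],[0,0,1.11]],[[300,305,0],[0,0,1.11]]]' 1
python3 - <<'E'
from h import *
s=r.sense();R=s["ee_rot"];print(s["joints"],s["tcp_pos"],R)
print(R.T@(np.array([.504,-.102,.292])-s["tcp_pos"])*1000)
E
```

```text
time_s: 1.15
tcp_pos: [0.4053, 0.1643, 0.2921]
ee_rot: [[0.03, -1.0, -0.001], [-1.0, -0.03, -0.001], [0.001, 0.001, -1.0]]
wrist_force: [-0.6, 0.3, 0.0]
gripper_width: 0.998
gripper_force: 0.0
[ 4.34890306e+01  3.42145557e+00 -2.42096548e+01 -1.02241517e-02
 -6.24262959e+01 -4.17642125e+01] [0.40534629 0.1643034  0.29208475] [[ 3.00167960e-02 -9.99549045e-01 -8.35759116e-04]
 [-9.99549243e-01 -3.00163213e-02 -5.74779301e-04]
 [ 5.49433688e-04  8.52635425e-04 -9.99999486e-01]]
[ 2.69144584e+02 -9.06158489e+01  1.55362779e-01]
```

```bash
python3 -m pendant '[[[40,-13,0],[0,0,0]],[[85,-28,0],[0,0,0]],[[130,-43,0],[0,0,0]],[[175,-58,0],[0,0,0]],[[220,-73,0],[0,0,0]],[[255,-86,0],[0,0,0]],[[269,-90.5,0],[0,0,0]],[[269,-90.5,0],[0,0,0]],[[269,-90.5,0],[0,0,0]]]'
python3 - <<'E'
from h import *
save("wrist","w1")
s=r.sense();print(s["joints"],s["tcp_pos"])
im=cv2.imread("pics/w1.png");
for p in [(.503,-.177,.14),(.499,-.025,.14),(.504,-.102,.14),(.504,-.102,.033)]: print(proj("w1",p))
E
```

```text
time_s: 2.05
tcp_pos: [0.505, -0.0974, 0.2919]
ee_rot: [[0.035, -0.999, -0.001], [-0.999, -0.035, 0.0], [-0.0, 0.001, -1.0]]
wrist_force: [-0.4, 1.8, 0.1]
gripper_width: 1.003
gripper_force: 0.0
[ 7.21689759e+00  1.12420272e+01 -1.48779132e+01 -2.38114821e-02
 -6.38978821e+01 -5.12897632e+00] [ 0.50494185 -0.09704672  0.29214118]
[320.60179215 102.65931369]
[318.1818441  282.45503952]
[315.63405942 199.05977375]
[315.38497303 170.41000804]
```

View pics/w1.png

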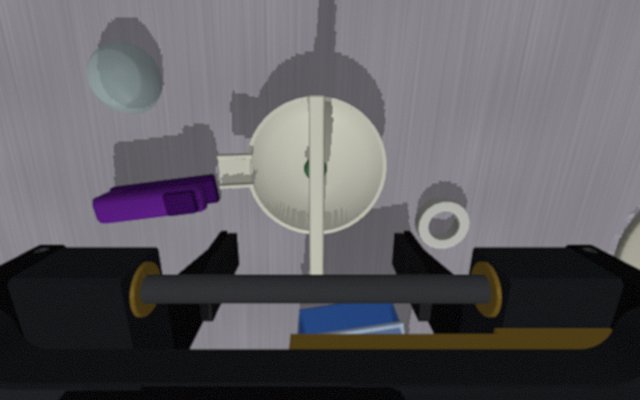

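The wrist view shows the bar running vertically at u≈317 (97 to 275), with the far end at (317,97). The marble is at (315,168), the lip tip at (218,170), the rim spans 248–386 and the tape is at (443,225).

```bash
python3 - <<'E'
from h import *
np.set_printoptions(precision=4,suppress=True)
im=load("w1")[3].astype(int)
pts=[]
for v in (105,240,255,268):  # bar edges
    row=im[v].sum(1)/3; print(v,[int(x) for x in row[302:332]])
save("wrist","w2")
E
python3 - <<'E'
from h import *
np.set_printoptions(precision=4,suppress=True)
g=cv2.cvtColor(load("w2")[3],cv2.COLOR_RGB2GRAY).astype(int)
P=[]
for v in (245,252,260,268):
    x=[u for u in range(300,335) if g[v,u]>165]; c=(x[0]+x[-1])/2; P.append((c,v)); print(v,x[0],x[-1],plane("w2",(c,v),.14))
h=cv2.cvtColor(load("w2")[3],cv2.COLOR_RGB2HSV)
col=[v for v in range(80,130) if g[v,317]>165]; print("far end",col[0],plane("w2",(316.5,col[0]),.14), tri("w2",(316.5,col[0]),"top0",(407.7,217.5)))
m=cv2.inRange(h,(0,0,140),(60,70,255)); 
l=[u for u in range(190,260) if m[170,u]]; vs=[v for v in range(140,200) if m[v,l[0]+6]]
print("lip",l[0],vs[0],vs[-1]); lp=plane("w2",(l[0],(vs[0]+vs[-1])/2),.046)
print(lp)
g2=cv2.inRange(h,(50,90,20),(95,255,160));ys,xs=np.nonzero(g2[150:190,290:340]);print("marble",xs.min()+290,xs.max()+290,ys.min()+150,ys.max()+150,plane("w2",((xs.min()+xs.max())/2+290,(ys.min()+ys.max())/2+150),.033))
c=(.504,-.102)
rows=[u for u in range(240,400) if m[165,u]];print("rim",rows[0],rows[-1],plane("w2",(rows[0],165),.043),plane("w2",(rows[-1],165),.043))
s=r.sense();print(s["tcp_pos"],s["ee_rot"][:,0])
E
```

```text
105 [183, 184, 184, 186, 184, 175, 160, 162, 174, 182, 184, 184, 185, 183, 185, 185, 183, 185, 184, 181, 169, 150, 124, 110, 109, 106, 108, 107, 111, 131]
240 [135, 134, 121, 103, 94, 94, 100, 127, 157, 178, 185, 185, 185, 184, 185, 184, 183, 184, 184, 175, 155, 127, 102, 93, 91, 94, 96, 97, 96, 97]
255 [132, 120, 102, 95, 94, 94, 99, 123, 155, 176, 185, 186, 184, 185, 184, 184, 182, 185, 182, 174, 152, 121, 99, 92, 93, 96, 98, 97, 97, 97]
268 [95, 95, 94, 96, 94, 93, 98, 116, 150, 172, 185, 187, 184, 185, 183, 184, 184, 184, 182, 175, 148, 116, 96, 93, 95, 96, 99, 98, 98, 95]
245 311 321 [ 0.5022 -0.0607  0.14  ]
252 311 321 [ 0.5019 -0.0542  0.14  ]
260 311 321 [ 0.5017 -0.0465  0.14  ]
268 311 321 [ 0.5014 -0.0388  0.14  ]
far end 97 [ 0.5062 -0.1805  0.14  ] (array([ 0.5065, -0.1804,  0.1393]), np.float64(0.0005820671985996689))
lip 219 155 188
[ 0.6093 -0.0995  0.046 ]
marble 305 307 163 174 [ 0.5147 -0.1034  0.033 ]
rim 240 386 [ 0.5869 -0.1069  0.043 ] [ 0.427  -0.1127  0.043 ]
[ 0.5049 -0.0969  0.2923] [ 0.0368 -0.9993 -0.0003]
```

```bash
python3 -m pendant '[[[3,0.5,0],[0,0,0]],[[6,1.5,10],[0,0,0]],[[6,1.5,30],[0,0,0]],[[6,1.5,50],[0,0,0]],[[6,1.5,70],[0,0,0]],[[6,1.5,90],[0,0,0]],[[6,1.5,104],[0,0,0]],[[6,1.5,112],[0,0,0]],[[6,1.5,112],[0,0,0]],[[6,1.5,112],[0,0,0]]]' 
python3 -m pendant '[[[0,0,0],[0,0,0]],[[0,0,0],[0,0,0]],[[0,0,0],[0,0,0]],[[0,0,0],[0,0,0]],[[0,0,0],[0,0,0]],[[0,0,0],[0,0,0]]]' 0.3
python3 - <<'E'
from h import *
save("wrist","w3")
E
```

```text
time_s: 3.15
tcp_pos: [0.5042, -0.1041, 0.1806]
ee_rot: [[0.035, -0.999, 0.001], [-0.999, -0.035, -0.0], [0.0, -0.001, -1.0]]
wrist_force: [0.3, 0.7, -0.7]
gripper_width: 1.002
gripper_force: 0.0
time_s: 3.75
tcp_pos: [0.5039, -0.1042, 0.1803]
ee_rot: [[0.035, -0.999, 0.0], [-0.999, -0.035, 0.0], [-0.0, -0.0, -1.0]]
wrist_force: [-0.9, 0.4, 0.3]
gripper_width: 0.543
gripper_force: 0.0
```

View pics/w3.png

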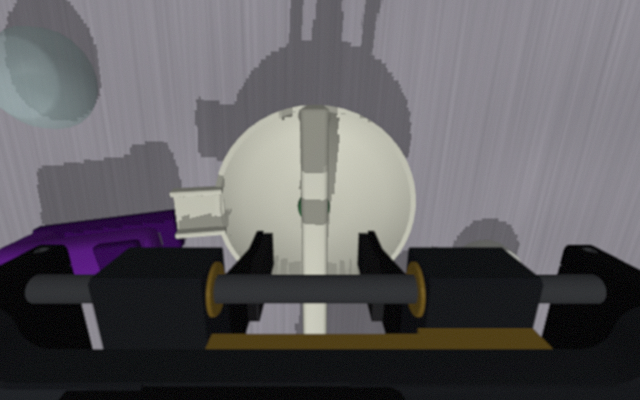

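The fingers straddle the bar: inner edges at about u=272 and 358 (middle 315), with the bar centred at about 314. Closing the gripper.

```bash
python3 -m pendant '[[[0,0,0],[0,0,0]],[[0,0,0],[0,0,0]],[[0,0,0],[0,0,0]],[[0,0,0],[0,0,0]],[[0,0,0],[0,0,0]],[[0,0,0],[0,0,0]],[[0,0,0],[0,0,0]],[[0,0,0],[0,0,0]],[[0,0,0],[0,0,0]],[[0,0,0],[0,0,0]]]' 0
python3 -m pendant '[[[0,0,0],[0,0,0]],[[0,0,0],[0,0,0]],[[0,0,0],[0,0,0]],[[0,0,0],[0,0,0]],[[0,0,0],[0,0,0]],[[0,0,0],[0,0,0]]]'
```

```text
time_s: 4.8
tcp_pos: [0.504, -0.1042, 0.1802]
ee_rot: [[0.035, -0.999, 0.0], [-0.999, -0.035, 0.0], [-0.0, -0.0, -1.0]]
wrist_force: [0.7, 0.2, -2.0]
gripper_width: 0.136
gripper_force: 30.0
time_s: 5.4
tcp_pos: [0.5039, -0.1042, 0.1803]
ee_rot: [[0.035, -0.999, 0.0], [-0.999, -0.035, 0.0], [-0.0, -0.0, -1.0]]
wrist_force: [1.0, 0.1, -2.0]
gripper_width: 0.134
gripper_force: 30.0
```

```bash
python3 -m pendant '[[[0,0,-1],[0,0,0]],[[0,0,-3],[0,0,0]],[[0,0,-6],[0,0,0]],[[0,0,-10],[0,0,0]],[[0,0,-14],[0,0,0]],[[0,0,-18],[0,0,0]],[[0,0,-22],[0,0,0]],[[0,0,-25],[0,0,0]],[[0,0,-27],[0,0,0]],[[0,0,-28],[0,0,0]]]' 
python3 -m pendant '[[[0,0,0],[0,0,0]],[[0,0,0],[0,0,0]],[[0,0,0],[0,0,0]],[[0,0,0],[0,0,0]]]'
python3 - <<'E'
from h import *
save("wrist","w4"); save("scene","s4")
a=cv2.imread("pics/w4.png")[90:350,150:450];b=cv2.imread("pics/s4.png")[130:280,170:320]
cv2.imwrite("pics/v4.png",np.hstack([a,cv2.resize(b,(260,260))]))
E
```

```text
time_s: 6.4
tcp_pos: [0.504, -0.1042, 0.2085]
ee_rot: [[0.035, -0.999, 0.0], [-0.999, -0.035, 0.0], [-0.0, -0.0, -1.0]]
wrist_force: [-0.2, -0.5, -4.1]
gripper_width: 0.137
gripper_force: 30.0
time_s: 6.8
tcp_pos: [0.5038, -0.1042, 0.2081]
ee_rot: [[0.035, -0.999, -0.0], [-0.999, -0.035, -0.0], [0.0, 0.0, -1.0]]
wrist_force: [-0.5, -0.0, -3.5]
gripper_width: 0.132
gripper_force: 30.0
```

View pics/v4.png

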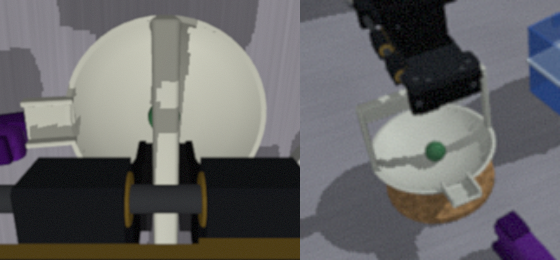

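The dish is held clear of the trivet and level, with the marble still in the middle. Continuing the lift.

```bash
python3 -m pendant '[[[0,0,-1],[0,0,0]],[[0,0,-4],[0,0,0]],[[0,0,-9],[0,0,0]],[[0,0,-15],[0,0,0]],[[0,0,-22],[0,0,0]],[[0,0,-29],[0,0,0]],[[0,0,-36],[0,0,0]],[[0,0,-43],[0,0,0]],[[0,0,-50],[0,0,0]],[[0,0,-57],[0,0,0]]]' 
python3 -m pendant '[[[0,0,-7],[0,0,0]],[[0,0,-14],[0,0,0]],[[0,0,-21],[0,0,0]],[[0,0,-28],[0,0,0]],[[0,0,-35],[0,0,0]],[[0,0,-42],[0,0,0]],[[0,0,-49],[0,0,0]],[[0,0,-55],[0,0,0]],[[0,0,-59],[0,0,0]],[[0,0,-61],[0,0,0]]]'
python3 -m pendant '[[[0,0,0],[0,0,0]],[[0,0,0],[0,0,0]],[[0,0,0],[0,0,0]]]'
python3 - <<'E'
from h import *
save("scene","s5"); save("wrist","w5"); s=r.sense(); print(s["time_s"],s["joints"],s["tcp_pos"])
for n,b in(("s5",None),("w5",None)):
    h=cv2.cvtColor(load(n)[3],cv2.COLOR_RGB2HSV); m=cv2.inRange(h,(60,90,20),(95,255,160)); k,l,st,c=cv2.connectedComponentsWithStats(m)
    print(n,[(c[i].round(1).tolist(),st[i,4]) for i in range(1,k) if st[i,4]>15], proj(n,s["tcp_pos"]-[0,0,.051+.117-.021]))
E
```

```text
time_s: 7.9
tcp_pos: [0.5039, -0.1042, 0.2659]
ee_rot: [[0.035, -0.999, 0.0], [-0.999, -0.035, 0.0], [-0.0, -0.0, -1.0]]
wrist_force: [0.5, 0.4, -4.1]
gripper_width: 0.132
gripper_force: 30.0
time_s: 8.9
tcp_pos: [0.504, -0.1042, 0.3267]
ee_rot: [[0.035, -0.999, 0.001], [-0.999, -0.035, 0.0], [-0.0, -0.001, -1.0]]
wrist_force: [0.8, -0.2, -4.2]
gripper_width: 0.136
gripper_force: 30.0
time_s: 9.2
tcp_pos: [0.5038, -0.1042, 0.3259]
ee_rot: [[0.035, -0.999, -0.001], [-0.999, -0.035, 0.0], [-0.0, 0.001, -1.0]]
wrist_force: [0.0, 0.7, -3.8]
gripper_width: 0.139
gripper_force: 30.0
9.3 [ 6.40673164e+00  9.85591087e+00 -1.16219238e+01 -2.43005882e-03
 -6.85582865e+01 -4.40232366e+00] [ 0.50382879 -0.10422145  0.32595619]
s5 [([240.2, 175.1], np.int32(102)), ([103.5, 259.6], np.int32(254))] [238.34625804 174.75013434]
w5 [([300.1, 207.3], np.int32(27))] [314.19714261 206.42146444]
```

```bash
python3 -m pendant '[[[0,0,0],[0,0,-0.005]],[[0,0,0],[0,0,-0.015]],[[0,0,0],[0,0,-0.035]],[[0,0,0],[0,0,-0.065]],[[0,0,0],[0,0,-0.105]],[[0,0,0],[0,0,-0.15]],[[0,0,0],[0,0,-0.2]],[[0,0,0],[0,0,-0.25]],[[0,0,0],[0,0,-0.3]],[[0,0,0],[0,0,-0.35]]]'
python3 -m pendant '[[[0,0,0],[0,0,-0.05]],[[0,0,0],[0,0,-0.1]],[[0,0,0],[0,0,-0.15]],[[0,0,0],[0,0,-0.2]],[[0,0,0],[0,0,-0.25]],[[0,0,0],[0,0,-0.3]],[[0,0,0],[0,0,-0.35]],[[0,0,0],[0,0,-0.4]],[[0,0,0],[0,0,-0.45]],[[0,0,0],[0,0,-0.5]]]'
python3 -m pendant '[[[0,0,0],[0,0,-0.05]],[[0,0,0],[0,0,-0.1]],[[0,0,0],[0,0,-0.15]],[[0,0,0],[0,0,-0.2]],[[0,0,0],[0,0,-0.25]],[[0,0,0],[0,0,-0.3]],[[0,0,0],[0,0,-0.35]],[[0,0,0],[0,0,-0.4]],[[0,0,0],[0,0,-0.45]],[[0,0,0],[0,0,-0.5]]]'
python3 -m pendant '[[[0,0,0],[0,0,-0.05]],[[0,0,0],[0,0,-0.1]],[[0,0,0],[0,0,-0.15]],[[0,0,0],[0,0,-0.2]],[[0,0,0],[0,0,-0.25]],[[0,0,0],[0,0,-0.3]],[[0,0,0],[0,0,-0.345]],[[0,0,0],[0,0,-0.385]],[[0,0,0],[0,0,-0.41]],[[0,0,0],[0,0,-0.423]]]'
python3 -m pendant '[[[0,0,0],[0,0,0]],[[0,0,0],[0,0,0]],[[0,0,0],[0,0,0]],[[0,0,0],[0,0,0]],[[0,0,0],[0,0,0]]]'
python3 - <<'E'
from h import *
save("top","t6");save("scene","s6");save("wrist","w6"); s=r.sense(); print(s["joints"],s["tcp_pos"],s["ee_rot"])
a=[cv2.imread("pics/%s.png"%n) for n in("s6","w6","t6")]
cv2.imwrite("pics/v6.png",np.vstack([np.hstack([cv2.resize(a[0][100:260,180:380],(400,320)),cv2.resize(a[2][160:280,230:430],(400,240))]if 0 else [cv2.resize(a[0][100:260,180:380],(400,320)),cv2.resize(a[2][140:300,230:430],(400,320))]),cv2.resize(a[1][60:320,:],(800,280)) if 0 else cv2.copyMakeBorder(a[1][80:350],0,0,0,160,0)]))
h=cv2.cvtColor(load("s6")[3],cv2.COLOR_RGB2HSV); m=cv2.inRange(h,(60,90,20),(95,255,160)); k,l,st,c=cv2.connectedComponentsWithStats(m)
print([(c[i].round(1).tolist(),st[i,4]) for i in range(1,k) if st[i,4]>15], proj("s6",s["tcp_pos"]-[0,0,.147]))
E
```

```text
time_s: 10.3
tcp_pos: [0.5039, -0.1042, 0.3263]
ee_rot: [[0.378, -0.926, 0.0], [-0.926, -0.378, -0.0], [0.0, -0.0, -1.0]]
wrist_force: [0.5, -0.7, -3.9]
gripper_width: 0.137
gripper_force: 30.0
time_s: 11.3
tcp_pos: [0.5039, -0.1042, 0.3262]
ee_rot: [[0.776, -0.631, 0.0], [-0.631, -0.776, 0.0], [0.0, -0.0, -1.0]]
wrist_force: [0.1, -0.0, -3.7]
gripper_width: 0.132
gripper_force: 30.0
time_s: 12.3
tcp_pos: [0.5039, -0.1042, 0.3263]
ee_rot: [[0.983, -0.182, 0.0], [-0.182, -0.983, -0.0], [0.0, 0.0, -1.0]]
wrist_force: [-0.3, 0.0, -3.2]
gripper_width: 0.133
gripper_force: 30.0
time_s: 13.3
tcp_pos: [0.5039, -0.1042, 0.3262]
ee_rot: [[0.972, 0.236, -0.0], [0.236, -0.972, 0.0], [0.0, -0.0, -1.0]]
wrist_force: [-0.6, 0.3, -3.9]
gripper_width: 0.132
gripper_force: 30.0
time_s: 13.8
tcp_pos: [0.5039, -0.1042, 0.3262]
ee_rot: [[0.972, 0.235, -0.0], [0.235, -0.972, -0.0], [-0.0, -0.0, -1.0]]
wrist_force: [0.6, -0.7, -4.1]
gripper_width: 0.139
gripper_force: 30.0
[ 6.40926919e+00  9.84022117e+00 -1.15979636e+01  1.11031963e-03
 -6.85627912e+01  9.71818588e+01] [ 0.50393749 -0.10420115  0.32626345] [[ 9.71995735e-01  2.34998490e-01 -1.49129255e-05]
 [ 2.34998490e-01 -9.71995735e-01 -1.98267315e-05]
 [-1.91545520e-05  1.57669835e-05 -1.00000000e+00]]
[([239.7, 174.1], np.int32(99)), ([103.4, 259.3], np.int32(266))] [238.35266566 174.65759587]
```

View pics/v6.png

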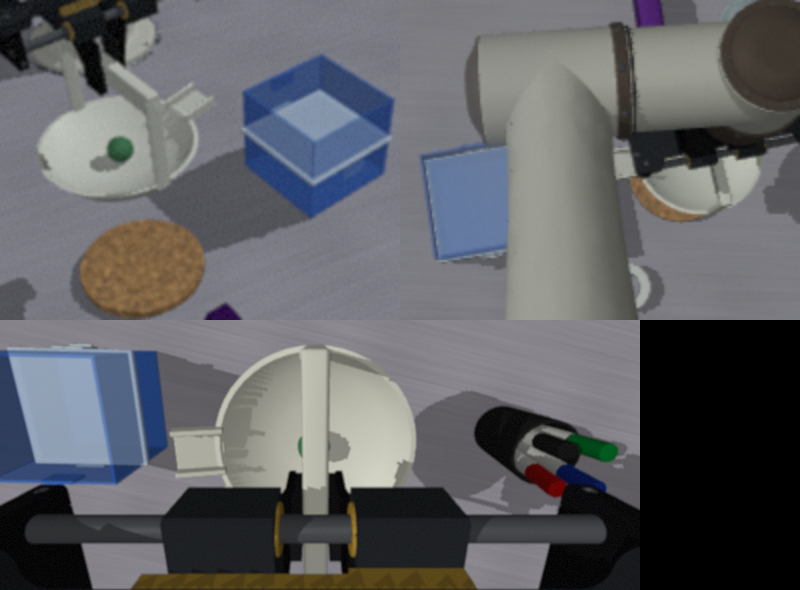

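The dish is held high, with the trivet visible beneath it, the marble in the middle (scene 239.7,174), and the lip pointing at the boxes. I'll check the direction numerically from the scene and wrist views.

```bash
python3 - <<'E'
from h import *
P=np.mean([plane("s6",(180+u/2,100+v/2),.12) for u,v in((321,55),(393,100),(318,148),(243,95))],0)
Q=np.mean([plane("s6",(180+u/2,100+v/2),.0) for u,v in((312,216),)],0)
lip=plane("w6",(171.5,80+452-320),.192); c=np.array([.5039,-.1042,0])
an=lambda d:np.degrees(np.arctan2(d[1],d[0]))
print("box scene",P,an(P-c),"box top",an(np.array([.441,.155])-c[:2]),"lip",lip,an(lip-c),np.linalg.norm((lip-c)[:2]),"base corner",Q)
E
```

```text
box scene [0.45223875 0.15740787 0.12      ] 101.17080800111617 box top 103.64028003068269 lip [ 4.75869002e-01 -5.40575622e-05  1.92000000e-01] 105.06423342106996 0.10785227941069932 base corner [0.52016187 0.11420102 0.        ]
```

```bash
python3 - <<'E'
from h import *
np.set_printoptions(precision=4,suppress=True)
T=[(32,412),(185,389),(213,545),(57,570)]; S=[(393,100),(318,148),(243,95),(321,55)]
for t,s in zip(T,S): print(tri("top0",(230+t[0]/3,175+(t[1]-285)/3),"s6",(180+s[0]/2,100+s[1]/2)))
a=cv2.imread("pics/s6.png")[115:220,290:390]; b=cv2.imread("pics/top0.png")[200:280,230:310]
cv2.imwrite("pics/v7.png",np.hstack([cv2.resize(a,(400,420),interpolation=2),cv2.resize(b,(400,400),interpolation=2)if 0 else cv2.copyMakeBorder(cv2.resize(b,(400,400),interpolation=2),0,20,0,0,0)]))
E
```

```text
(array([0.4939, 0.2347, 0.1172]), np.float64(0.0029569751177528675))
(array([0.5212, 0.1114, 0.1097]), np.float64(0.008636787050082058))
(array([0.3917, 0.0813, 0.1101]), np.float64(0.008360236037284575))
(array([0.3663, 0.207 , 0.1155]), np.float64(0.008151634612564441))
```

View pics/v7.png

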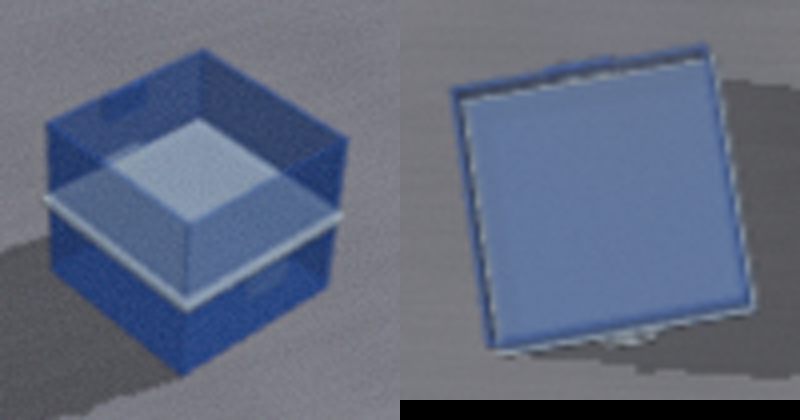

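The crops show the mouth corners clearly: scene (at 4x) at (205,48), (348,137), (190,222), (46,122); top (at 5x) at (52,90), (308,44), (350,303), (92,346).

```bash
python3 - <<'E'
from h import *
np.set_printoptions(precision=4,suppress=True)
T=[(230+u/5,200+v/5) for u,v in((52,90),(308,44),(350,303),(92,346))]; S=[(290+u/4,115+v/4) for u,v in((348,137),(190,222),(46,122),(205,48))]
X=[tri("top0",t,"s6",s) for t,s in zip(T,S)]
for x in X: print(*x)
an=lambda d:np.degrees(np.arctan2(d[1]+.1042,d[0]-.5039))
for M in (np.mean([x[0] for x in X],0),np.mean([plane("top0",t,.12) for t in T],0),np.mean([plane("s6",t,.12) for t in S],0)): print(M,an(M))
E
```

```text
[0.4926 0.2359 0.118 ] 0.0047554063189446175
[0.5207 0.1094 0.1206] 0.005003807155053775
[0.3933 0.0823 0.1169] 0.005501384464494997
[0.368  0.2082 0.1177] 0.007981017372911497
[0.4437 0.159  0.1183] 102.8935481366038
[0.4422 0.1561 0.12  ] 103.32569948330978
[0.4466 0.1605 0.12  ] 102.21113440398841
```

```bash
python3 -m pendant '[[[0,0,0],[0,0,0.003]],[[0,0,0],[0,0,0.009]],[[0,0,0],[0,0,0.015]],[[0,0,0],[0,0,0.018]],[[0,0,0],[0,0,0.018]],[[0,0,0],[0,0,0.018]],[[0,0,0],[0,0,0.018]],[[0,0,0],[0,0,0.018]],[[0,0,0],[0,0,0.018]],[[0,0,0],[0,0,0.018]]]'
python3 -m pendant '[[[0,0,0],[0,0,0]],[[0,0,0],[0,0,0]],[[0,0,0],[0,0,0]],[[0,0,0],[0,0,0]],[[0,0,0],[0,0,0]],[[0,0,0],[0,0,0]],[[0,0,0],[0,0,0]],[[0,0,0],[0,0,0]]]'
python3 -c "
from station import r
print(r.finish_job())"
```

```text
time_s: 14.95
tcp_pos: [0.5039, -0.1042, 0.3263]
ee_rot: [[0.976, 0.217, 0.0], [0.217, -0.976, -0.0], [0.0, 0.0, -1.0]]
wrist_force: [-0.1, 0.1, -3.6]
gripper_width: 0.131
gripper_force: 30.0
time_s: 15.75
tcp_pos: [0.5039, -0.1042, 0.3263]
ee_rot: [[0.976, 0.217, 0.0], [0.217, -0.976, -0.0], [0.0, 0.0, -1.0]]
wrist_force: [0.6, 0.2, -3.9]
gripper_width: 0.14
gripper_force: 30.0
the job is handed in; nothing more can be done
None
```

The job is handed in at 15.8 s: the dish is gripped at 30 N, held level and steady over the trivet about 146 mm up (underside near 158 mm, boxes 120 mm), its lip within about 2° of the middle of the boxes, and the marble was still in the middle at my last picture, taken before a final 1° turn.

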